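# Feel out the hidden release notch of a storage case

## Robot

A 6-joint arm with a two-finger parallel gripper is mounted at the origin on a cart in front of the work surface, level with it; the furniture and walls round the work are solid. World frame = base frame: x ahead of the robot, y to its left, z up, the work surface at z = 0. Lengths are in m, angles in rad, forces in N, time in s.
With the tool pointing down it reaches from about 0.375 to 0.975 m from the base axis. Payload 3.8 kg.
Tool frame: the origin (TCP) lies on the centre line of the jaws, within the pads' length; the fingertips stand 25 mm ahead of it and the grasp point (between the pads) lies 6 mm ahead of it; z points along the fingers, y is the line along which they close (so a half turn about z gives the same grasp; the last joint's range is limited). The gripper opens to 88 mm and grips with 3 to 60 N. Pads are 18 mm wide; open, the fingers measure 123 mm over their backs; the gripper's body (75 mm by 187 mm) begins 45 mm behind the grasp point.
Start: joints at [-1.374, 0.264, 1.604, -0, 1.274, -0.037], TCP at [0.156, -0.657, 0.264] pointing down, gripper open.
Joint ranges: [-2.63, 2.63], [-0.94, 2.18], [0.31, 2.57], [-1.31, 4.45], [0, 2.66], [-2.55, 2.55]. Speed limits (rad/s): [2.57, 2.57, 3.14, 3.14, 3.14, 3.14].

## Interface

Orientations are given as a unit quaternion [x, y, z, w].
In Python, from bench import env gives the robot as it stands. The module is installed in compiled form; this text tells all that it offers.
- The arm moves only by the tool send_rows, never from a script. Its argument "steps" is a list of rows, each an object of numbers: "tx", "ty", "tz": the shift along the tool's x, y, z in mm; "rx", "ry", "rz": the turn, a rotation vector about the tool's x, y, z in rad; "grip": the finger opening in mm, from 0 to 88.1. A call has 1 to 5 rows; each row shifts and turns the commanded pose from where the row before left it, along the tool's axes as they then stand; what a row does not reach is not made up. A row lasts 1/12 s, in which the tool goes at most 41.7 mm and 7.16 degrees, less where a joint would pass 70% of its speed; a pose out of reach is approached as far as the arm can. A call is refused whole if a number of a shift passes 41.7 or a number of a turn 0.125, either way. A call with a gripper value outside its range is refused whole. The fingers move at their own pace and stop on an object; "squeeze" is the grip in N (left out, the last holds). Time passes only in rows, so rows that do not move let the fingers close. It gives the time, the measured TCP pose, the force, the opening and the grip force at its end, in the units of the state.
- env.get_obs(): the state, without advancing time (a new reading comes with each control period).
- env.camera(name): name is "scene" or "top" or "wrist"; returns a dict with "img" (420x560x3 uint8, red, green, blue), "z_map" (420x560 float32, m along the optical axis (not along the pixel's ray), 0 where there is no reading), "fx", "fy", "cx", "cy" (pixels), "rvec" (rotation vector, rad) and "tvec" (3), from world to camera coordinates, as OpenCV has them; the wrist camera has in their place "tool_from_camera" (4x4, takes a point from camera to tool coordinates, whose origin is the TCP and whose axes are the flange's). Camera axes: x right, y down, z forward; pixel columns grow to the right and rows downward; lengths in m; the calibration is good to about 2 mm. The wrist camera is an equidistant fisheye: a pixel r from the principal point sees the ray r / f radians off the axis. A picture is of the moment at which its call begins: read the wrist's pose just before it.
- env.job_done(): hands the job in; it is judged then, once.
The state is a dict: "t": time; "joint_positions": joint angles; "joint_velocities": joint speeds; "joint_torque": joint torques, N m; "position": TCP position; "ee_rot": TCP orientation; "wrist_force": force on the tool from outside, world axes, zero at the start; "wrist_torque": the same for the moment, N m; "width": opening from 0.0 (shut) to 1.0 (fully open); "finger_force": force on a finger pad.
Only numpy, scipy, OpenCV 4.12 (cv2) and the standard library are available. Lean on these libraries where they do the work, as an engineer would, in place of code of your own. Each camera call takes 0.05 s, during which the arm holds its last target. There are 200 camera calls.

## Task

The flat grey slide storage case on the worktop is locked; its release catch is sunk in a notch hidden somewhere along the dark finger groove at its front edge, which shows when a fingertip is swept along the groove floor and drops in. Find the notch and press the catch inside it fully down with the fingertips, so that the cover comes ajar, then withdraw. Do not pry or push the cover itself; do not lift or push aside the small things around the case.

Things in the scene. Friction and masses are not known exactly. Their poses are not given: they have to be found in the camera images.
- storage_case: Flat grey plastic case, fixed to the worktop, 200 mm deep (x) by 290 mm wide (y), 61 mm high. Origin: on the worktop under the middle of the finger groove; x points to the back (to the hinge), y along the groove to the left, z up. Spans x = -34 to +166 mm. Walls round the groove rise to 60 mm; front lip 8 mm thick, end walls 13 mm.
- groove_mid (a point): Middle of the finger groove at floor level, 50 mm above the worktop; axes as the case's. The groove is open above, 52 mm wide (x), 264 mm long (y = -132 to +132 mm), 10 mm deep. Its floor is a row of six black places, 52 x 44 mm, centred at y = -110, -66, -22, 22, 66, 110 mm: five are rigid flush tiles, one (different each time) is the notch.
- groove_left (a point): Left (+y) end of the groove, middle of its width, at floor level. The notch (not listed: it must be found) fills one of the six places, perhaps next to an end wall: 52 mm across the groove, 44 mm along it; in it the top of the catch, of the same black plastic, lies 8 mm below the floor, 42 mm above the worktop.
- groove_right (a point): Right (-y) end of the groove, middle of its width, at floor level (50 mm above the worktop).
- release_catch (a joint): Travel of the catch plate (51 x 43 mm) straight down in the notch: 0 = up (locked), 0.007 m = fully down against its stop. Moves only with a push of about 5 to 8 N and stays where it was pushed; 20 N is ample.
- cover: The grey cover, 131 x 290 x 13 mm, directly behind the groove, hinged on its back edge; shut and level its top is 61 mm above the worktop. It rises 0.02 rad for each mm the catch goes down, to 0.14 rad (front edge 18 mm up), and stays. Origin on the hinge line, 161 mm behind the case's origin, 54 mm above the worktop; x to the back, y left, z up when shut. Not to be touched.
- forceps: Steel forceps, 12 x 120 x 10 mm, loose, lying in front of the case; origin at the centre of its underside. Leave alone.
- marker: Black marker pen, 11 x 128 x 12 mm, loose, lying in front of the case; origin at the centre of its underside. Leave alone.
- tape_roll: Roll of tape, 72 mm across, 18 mm high, loose, to the right of the case; origin at the centre of its underside. Leave alone.
- cooling_block: Cooling block with tube wells, 66 x 95 x 38 mm, loose, to the right of the case; origin at the centre of its underside. Leave alone.
- petri_dish: Petri dish, 93 mm across, 15 mm high, loose, to the left of the case; origin at the centre of its underside. Leave alone.
- red_cap_jar: Small white jar with a screw cap, 46 mm across, 45 mm high, loose, to the left of the case; origin at the centre of its underside. Leave alone.

How it is judged:
By the outcome, as a careful person would: the job done as asked, in the order asked, and still so for the second after the job is handed in, with the robot touching nothing.
It also fails if it takes over 64 s, if anything falls off the work surface, if the arm or the gripper's body presses on something with over 40 N, if the wrist force passes 120 N, or if a joint passes its speed limit or range.

## Working session

There is one attempt and no reset: what is moved stays moved. The work goes in short steps, Python scripts to look and compute and a tool call to move; the robot and the scene stay as the last step left them, time stands still between calls to the robot, and variables do not carry over. Pictures are saved under pics/ and viewed, at most 10 in all, crops included, and the job is handed in when it is done.

Besides the shell and the picture viewer there is one more tool, called after ">>>" by a JSON object that holds its "api" and its "payload", one argument or row to a line. send_rows: Moves the arm, as the interface text tells. Its arguments: {"type":"object","properties":{"steps":{"type":"array","items":{"type":"object","properties":{"tx":{"type":"number"},"ty":{"type":"number"},"tz":{"type":"number"},"rx":{"type":"number"},"ry":{"type":"number"},"rz":{"type":"number"},"grip":{"type":"number"}}}},"squeeze":{"type":"number"}},"required":["steps"]}

```bash
mkdir -p pics; cat > h.py <<'E'
import numpy as np, cv2
from bench import env
from scipy.spatial.transform import Rotation as R
def cam(n):
    c=env.camera(n); 
    return c
def pts(c):
    Rm=cv2.Rodrigues(np.array(c['rvec'],float))[0]; t=np.array(c['tvec'],float).ravel()
    z=c['z_map']; v,u=np.indices(z.shape)
    p=np.stack([(u-c['cx'])/c['fx']*z,(v-c['cy'])/c['fy']*z,z],-1)
    w=(p-t)@Rm; w[z==0]=np.nan
    return w
E
python3 - <<'E'
from h import *
o=env.get_obs(); print({k:np.round(v,3) for k,v in o.items()}); print(R.from_quat(o['ee_rot']).as_matrix().round(3))
c=cam('top'); w=pts(c); np.savez('top.npz',img=c['img'],w=w)
s=cam('scene'); np.savez('scene.npz',img=s['img'],w=pts(s))
cv2.imwrite('pics/top.png',c['img'][...,::-1]); cv2.imwrite('pics/scene.png',s['img'][...,::-1])
print(np.nanmin(w.reshape(-1,3),0),np.nanmax(w.reshape(-1,3),0))
E
```

```text
{'t': np.float64(0.0), 'joint_positions': array([-1.374,  0.265,  1.605, -0.   ,  1.274, -0.037]), 'joint_velocities': array([-0.   ,  0.   ,  0.   , -0.001, -0.001, -0.002]), 'joint_torque': array([-0.0000e+00, -5.0211e+01, -3.5688e+01,  7.3000e-02,  2.9000e-02,
       -0.0000e+00]), 'position': array([ 0.156, -0.656,  0.262]), 'ee_rot': array([ 0.993,  0.117, -0.   , -0.001]), 'wrist_force': array([-0.167, -0.025,  0.697]), 'wrist_torque': array([0.016, 0.043, 0.006]), 'finger_force': np.float64(0.0), 'width': np.float64(0.997)}
[[ 0.973  0.232 -0.   ]
 [ 0.232 -0.973  0.002]
 [ 0.    -0.002 -1.   ]]
[-0.21542075 -0.90211301 -0.86854707] [0.86299572 1.26081204 0.63982167]
```

View pics/top.png

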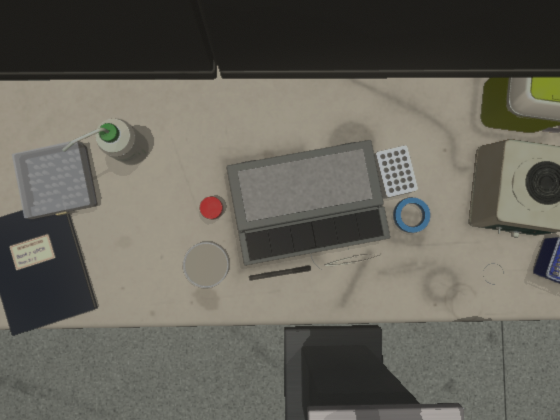

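View pics/scene.png

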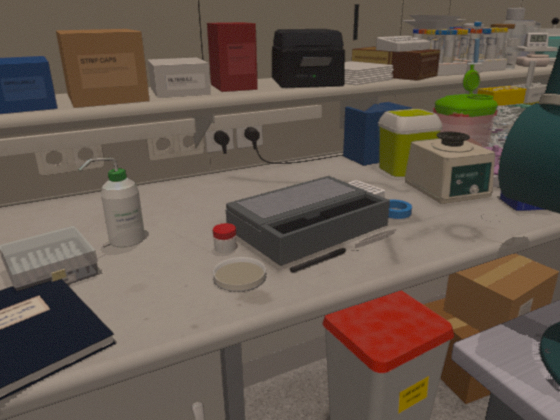

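The top view shows the case at about (310,200). Its black groove runs from (247,250) to (385,222), with the marker (280,273) and forceps (352,260) in front, and a shelf overhead above row 78. Next I'll measure the groove.

```bash
python3 - <<'E'
from h import *
d=np.load('top.npz'); im=d['img'].astype(int); w=d['w']
def at(u,v): return w[v,u].round(3)
for n,p in dict(marker=(280,273),forceps=(352,260),table=(330,290),cover=(300,190),shelf=(150,60),shelfR=(300,60),jar=(211,208),petri=(206,264),tape=(398,215),block=(397,172)).items(): print(n,at(*p))
m=((im.max(2)<45)).astype(np.uint8); r=np.zeros_like(m); r[205:263,238:392]=1; m&=r
m=cv2.morphologyEx(m,cv2.MORPH_OPEN,np.ones((3,3)))
n,l,s,c=cv2.connectedComponentsWithStats(m); i=1+np.argmax(s[1:,4]); print(s[i],c[i])
P=w[(l==i)&(w[...,2]>.035)]
print(len(P),np.percentile(P[:,2],[2,20,50,80,98]).round(4))
rect=cv2.minAreaRect(P[:,:2].astype(np.float32)*1000); print(rect)
# case outline
ys,xs=np.where((w[...,2]>.055)&(w[...,2]<.07)); k=(xs>225)&(xs<392)&(ys>135)&(ys<266)
Q=w[ys[k],xs[k]]; print(cv2.minAreaRect(Q[:,:2].astype(np.float32)*1000), np.median(Q[:,2]))
E
```

```text
marker [0.428 0.214 0.011]
forceps [ 0.451  0.064 -0.002]
table [ 0.391  0.111 -0.001]
cover [0.592 0.174 0.062]
shelf [0.669 0.349 0.527]
shelfR [0.669 0.207 0.525]
jar [0.56  0.349 0.044]
petri [0.448 0.363 0.013]
tape [ 0.542 -0.029  0.019]
block [ 0.628 -0.024  0.036]
[355 217   3   4  12] [356.  218.5]
12 [0.0486 0.0489 0.05   0.0511 0.0522]
((535.0289916992188, 63.68913269042969), (4.148222923278809, 6.0615668296813965), 86.16826629638672)
((569.8152465820312, 158.6822052001953), (199.02232360839844, 290.54193115234375), 9.727487564086914) 0.06067630815506924
```

```bash
cat >> h.py <<'E'
A=np.deg2rad(9.73); O=np.array([.5048,.1475]); C=np.array([[np.cos(A),-np.sin(A)],[np.sin(A),np.cos(A)]])
def tocase(p): return (np.asarray(p)[...,:2]-O)@C
def toworld(q): return O+C@np.array(q)
E
python3 - <<'E'
from h import *
for f in ('top','scene'):
    d=np.load(f+'.npz'); w=d['w']; q=tocase(w); z=w[...,2]; g=d['img'].mean(2)
    print(f)
    for y in (-110,-66,-22,22,66,110):
        k=(abs(q[...,0])<.018)&(abs(q[...,1]-y/1e3)<.016)&(z<.07)&(z>.02); print(y,k.sum(),np.nanmedian(z[k]).round(4),g[k].mean().round(1))
    k=(abs(q[...,1])<.09)&(z<.07)&(z>.03)
    for x in range(-40,48,4):
        kk=k&(abs(q[...,0]-x/1e3)<.002); print(x,np.nanmedian(z[kk]).round(4),g[kk].mean().round(0),end=' | ')
    print()
print(toworld([0,0]))
E
```

```text
top
-110 296 0.0493 44.1
-66 295 0.0492 44.1
-22 300 0.0493 44.9
22 293 0.0416 45.9
66 298 0.0495 47.4
110 300 0.0494 49.9
-40 nan nan | -36 nan nan | -32 0.0591 89.0 | -28 0.0593 83.0 | -24 0.0491 49.0 | -20 0.0489 46.0 | -16 0.0486 46.0 | -12 0.0485 46.0 | -8 0.0489 46.0 | -4 0.0486 45.0 | 0 0.0488 45.0 | 4 0.0487 45.0 | 8 0.0489 45.0 | 12 0.0488 45.0 | 16 0.0488 45.0 | 20 0.0484 45.0 | 24 0.0484 45.0 | 28 0.0588 73.0 | 32 0.0585 74.0 | 36 0.06 83.0 | 40 0.0605 94.0 | 44 0.0604 94.0 | 
scene
-110 71 0.0522 33.1
-66 85 0.0521 31.8
-22 87 0.0521 31.8
22 45 0.044 32.4
66 106 0.052 30.7
110 91 0.052 32.1
-40 nan nan | -36 0.0484 53.0 | -32 0.0469 55.0 | -28 0.0617 69.0 | -24 0.0612 60.0 | -20 nan nan | -16 nan nan | -12 0.0531 50.0 | -8 0.0521 40.0 | -4 0.052 30.0 | 0 0.0519 30.0 | 4 0.0517 31.0 | 8 0.0518 30.0 | 12 0.0518 29.0 | 16 0.0518 30.0 | 20 0.0519 29.0 | 24 0.0527 45.0 | 28 0.0566 57.0 | 32 0.0614 72.0 | 36 0.0622 76.0 | 40 0.063 79.0 | 44 0.0631 79.0 | 
[0.5048 0.1475]
  return np.nanmean(a, axis, out=out, keepdims=keepdims)
<stdin>:9: RuntimeWarning: Mean of empty slice.
  ret = ret.dtype.type(ret / rcount)
```

Both cameras' depth maps put the notch at place y=+22 mm, 8 mm below the floor. I'll turn the tool, close the fingers and go above it, then confirm by touch.

>>> {"api": "send_rows", "payload": {
  "steps": [
    {"rz": -0.116,"grip": 0},
    {"rz": -0.116,"grip": 0},
    {"rz": -0.116,"grip": 0},
    {"rz": -0.116,"grip": 0},
    {"rz": -0.116,"grip": 0}
  ],
  "squeeze": 10
}}

```text
validation failed for argument at $.st...
```

>>> {"api": "send_rows", "payload": {
  "steps": [
    {"rz": -0.116},
    {"rz": -0.116},
    {"rz": -0.116},
    {"rz": -0.116},
    {"rz": -0.116}
  ]
}}

```text
validation failed for argument at $.st...
```

>>> {"api": "send_rows", "payload": {
  "steps": [
    {"rz": -0.116},
    {"rz": -0.116},
    {"rz": -0.114},
    {"tx": 34,"ty": 22},
    {"tx": 34,"ty": 22}
  ]
}}

```text
validation failed for argument at $.st...
```

>>> {"api": "send_rows", "payload": {
  "steps": [
    {"tx": 0,"ty": 0,"tz": 0,"rx": 0,"ry": 0,"rz": -0.116,"grip": 0},
    {"tx": 0,"ty": 0,"tz": 0,"rx": 0,"ry": 0,"rz": -0.116,"grip": 0},
    {"tx": 0,"ty": 0,"tz": 0,"rx": 0,"ry": 0,"rz": -0.116,"grip": 0},
    {"tx": 0,"ty": 0,"tz": 0,"rx": 0,"ry": 0,"rz": -0.116,"grip": 0},
    {"tx": 0,"ty": 0,"tz": 0,"rx": 0,"ry": 0,"rz": -0.116,"grip": 0}
  ],
  "squeeze": 10
}}

```text
t: 0.52
position: [0.1563, -0.6562, 0.2629]
ee_rot: [0.917, 0.398, 0.0, -0.001]
wrist_force: [0.6, 0.1, 0.2]
width: 0.643
finger_force: 0.0
```

>>> {"api": "send_rows", "payload": {
  "steps": [
    {"tx": 0,"ty": 0,"tz": 0,"rx": 0,"ry": 0,"rz": -0.116,"grip": 0},
    {"tx": 0,"ty": 0,"tz": 0,"rx": 0,"ry": 0,"rz": -0.116,"grip": 0},
    {"tx": 0,"ty": 0,"tz": 0,"rx": 0,"ry": 0,"rz": -0.116,"grip": 0},
    {"tx": 0,"ty": 0,"tz": 0,"rx": 0,"ry": 0,"rz": -0.116,"grip": 0},
    {"tx": 0,"ty": 0,"tz": 0,"rx": 0,"ry": 0,"rz": -0.116,"grip": 0}
  ]
}}

```text
t: 0.93
position: [0.1563, -0.6562, 0.2629]
ee_rot: [0.765, 0.644, 0.0, -0.001]
wrist_force: [-0.4, -0.3, -0.3]
width: 0.264
finger_force: 0.0
```

>>> {"api": "send_rows", "payload": {
  "steps": [
    {"tx": 0,"ty": 0,"tz": 0,"rx": 0,"ry": 0,"rz": -0.116,"grip": 0},
    {"tx": 0,"ty": 0,"tz": 0,"rx": 0,"ry": 0,"rz": -0.116,"grip": 0},
    {"tx": 0,"ty": 0,"tz": 0,"rx": 0,"ry": 0,"rz": -0.114,"grip": 0},
    {"tx": 34,"ty": 22,"tz": 0,"rx": 0,"ry": 0,"rz": 0,"grip": 0},
    {"tx": 34,"ty": 22,"tz": 0,"rx": 0,"ry": 0,"rz": 0,"grip": 0}
  ]
}}

```text
t: 1.35
position: [0.1877, -0.5821, 0.262]
ee_rot: [0.646, 0.764, 0.001, -0.001]
wrist_force: [1.4, 0.4, 0.1]
width: 0.002
finger_force: 0.0
```

>>> {"api": "send_rows", "payload": {
  "steps": [
    {"tx": 34,"ty": 22,"tz": 0,"rx": 0,"ry": 0,"rz": 0,"grip": 0},
    {"tx": 34,"ty": 22,"tz": 0,"rx": 0,"ry": 0,"rz": 0,"grip": 0},
    {"tx": 34,"ty": 22,"tz": 0,"rx": 0,"ry": 0,"rz": 0,"grip": 0},
    {"tx": 34,"ty": 22,"tz": 0,"rx": 0,"ry": 0,"rz": 0,"grip": 0},
    {"tx": 34,"ty": 22,"tz": 0,"rx": 0,"ry": 0,"rz": 0,"grip": 0}
  ]
}}

```text
t: 1.77
position: [0.2683, -0.394, 0.2631]
ee_rot: [0.645, 0.764, 0.0, -0.0]
wrist_force: [1.2, -0.0, -0.5]
width: 0.007
finger_force: 0.0
```

>>> {"api": "send_rows", "payload": {
  "steps": [
    {"tx": 34,"ty": 21,"tz": 0,"rx": 0,"ry": 0,"rz": 0,"grip": 0},
    {"tx": 34,"ty": 21,"tz": 0,"rx": 0,"ry": 0,"rz": 0,"grip": 0},
    {"tx": 34,"ty": 21,"tz": 0,"rx": 0,"ry": 0,"rz": 0,"grip": 0},
    {"tx": 34,"ty": 21,"tz": 0,"rx": 0,"ry": 0,"rz": 0,"grip": 0},
    {"tx": 34,"ty": 21,"tz": 0,"rx": 0,"ry": 0,"rz": 0,"grip": 0}
  ]
}}

```text
t: 2.18
position: [0.343, -0.2089, 0.2634]
ee_rot: [0.645, 0.764, 0.0, 0.0]
wrist_force: [1.3, 0.5, -0.6]
width: 0.004
finger_force: 0.0
```

>>> {"api": "send_rows", "payload": {
  "steps": [
    {"tx": 34,"ty": 22,"tz": 0,"rx": 0,"ry": 0,"rz": 0,"grip": 0},
    {"tx": 34,"ty": 22,"tz": 0,"rx": 0,"ry": 0,"rz": 0,"grip": 0},
    {"tx": 34,"ty": 22,"tz": 0,"rx": 0,"ry": 0,"rz": 0,"grip": 0},
    {"tx": 34,"ty": 22,"tz": 0,"rx": 0,"ry": 0,"rz": 0,"grip": 0},
    {"tx": 34,"ty": 22,"tz": 0,"rx": 0,"ry": 0,"rz": 0,"grip": 0}
  ]
}}

```text
t: 2.6
position: [0.4229, -0.0227, 0.2636]
ee_rot: [0.645, 0.764, 0.0, 0.0]
wrist_force: [1.3, -0.8, 0.2]
width: 0.006
finger_force: 0.0
```

>>> {"api": "send_rows", "payload": {
  "steps": [
    {"tx": 34,"ty": 22,"tz": 20,"rx": 0,"ry": 0,"rz": 0,"grip": 0},
    {"tx": 34,"ty": 22,"tz": 20,"rx": 0,"ry": 0,"rz": 0,"grip": 0},
    {"tx": 34,"ty": 22,"tz": 0,"rx": 0,"ry": 0,"rz": 0,"grip": 0},
    {"tx": 34,"ty": 22,"tz": 0,"rx": 0,"ry": 0,"rz": 0,"grip": 0},
    {"tx": 0,"ty": 0,"tz": 0,"rx": 0,"ry": 0,"rz": 0,"grip": 0}
  ]
}}

```text
t: 3.02
position: [0.4858, 0.1238, 0.2262]
ee_rot: [0.643, 0.766, 0.001, -0.001]
wrist_force: [-0.6, 0.5, 0.4]
width: 0.004
finger_force: 0.0
```

```bash
python3 - <<'E'
from h import *
o=env.get_obs(); p=o['position']; T=R.from_quat(o['ee_rot']).as_matrix(); print(p.round(4),tocase(p).round(4),T.round(3).tolist(), o['t'])
c=cam('wrist'); print(c['fx'],c['cx'],c['cy'],np.round(c['tool_from_camera'],3).tolist())
M=np.array(c['tool_from_camera']); z=c['z_map']; v,u=np.indices(z.shape); dx=(u-c['cx'])/c['fx'];dy=(v-c['cy'])/c['fy']; th=np.hypot(dx,dy)+1e-9
s=np.tan(th)/th; pc=np.stack([dx*s*z,dy*s*z,z],-1); pt=pc@M[:3,:3].T+M[:3,3]; w=pt@T.T+p; w[(z==0)|(th>1.3)]=np.nan
np.savez('wr.npz',img=c['img'],w=w)
cv2.imwrite('pics/wr.png',c['img'][...,::-1])
q=tocase(w); Z=w[...,2]
for y in (-110,-66,-22,22,66,110):
    k=(abs(q[...,0])<.018)&(abs(q[...,1]-y/1e3)<.016)&(Z<.07)&(Z>.02); print(y,k.sum(),np.nanmedian(Z[k]).round(4))
k=(abs(q[...,0])<.022)&(abs(q[...,1]-.022)<.04)&(Z<.046)&(Z>.035)
print('notch',np.percentile(q[k],[2,98],axis=0).round(4))
k=(abs(q[...,0])<.035)&(abs(q[...,1])<.13)&(Z<.053)&(Z>.035)
print('groove x',np.percentile(q[k],[1,99],axis=0).round(4))
E
```

```text
[0.4858 0.1238 0.2262] [-0.0227 -0.0202] [[-0.173, 0.985, 0.0], [0.985, 0.173, 0.003], [0.003, 0.001, -1.0]] 3.0167
325.19226210127806 279.4506213565603 212.01922968046017 [[-0.0, -0.953, -0.304, 0.078], [1.0, -0.0, 0.001, -0.001], [-0.001, -0.304, 0.953, -0.12], [0.0, 0.0, 0.0, 1.0]]
-110 79 0.0492
-66 1057 0.0489
-22 1219 0.0491
22 1278 0.041
66 1378 0.049
110 1340 0.0489
notch [[-0.0215 -0.002 ]
 [ 0.0211  0.0412]]
groove x [[-0.0252 -0.1022]
 [ 0.0267  0.128 ]]
```

View pics/wr.png

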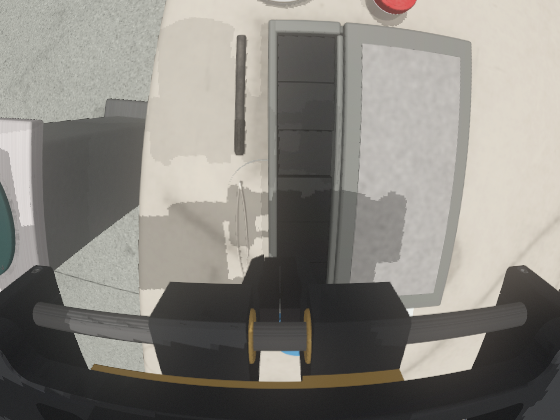

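The wrist picture shows the groove as a black strip from (305,35) to (305,280), with the fingers closed in front of it. Wrist depth agrees: the notch is centred at case (0, 20) mm with its floor at 41 mm. I'll move over it and descend.

>>> {"api": "send_rows", "payload": {
  "steps": [
    {"tx": 20,"ty": 11.5,"tz": 0,"rx": 0,"ry": 0,"rz": 0,"grip": 0},
    {"tx": 20,"ty": 11.5,"tz": 0,"rx": 0,"ry": 0,"rz": 0,"grip": 0},
    {"tx": 0,"ty": 0,"tz": 35,"rx": 0,"ry": 0,"rz": 0,"grip": 0},
    {"tx": 0,"ty": 0,"tz": 35,"rx": 0,"ry": 0,"rz": 0,"grip": 0},
    {"tx": 0,"ty": 0,"tz": 35,"rx": 0,"ry": 0,"rz": 0,"grip": 0}
  ]
}}

```text
t: 3.48
position: [0.5006, 0.1607, 0.1215]
ee_rot: [0.645, 0.764, 0.001, 0.001]
wrist_force: [0.2, 0.5, -0.1]
width: 0.0
finger_force: 0.0
```

>>> {"api": "send_rows", "payload": {
  "steps": [
    {"tx": 0,"ty": 0,"tz": 10,"rx": 0,"ry": 0,"rz": 0,"grip": 0},
    {"tx": 0,"ty": 0,"tz": 10,"rx": 0,"ry": 0,"rz": 0,"grip": 0},
    {"tx": 0,"ty": 0,"tz": 0,"rx": 0,"ry": 0,"rz": 0,"grip": 0},
    {"tx": 0,"ty": 0,"tz": 0,"rx": 0,"ry": 0,"rz": 0,"grip": 0},
    {"tx": 0,"ty": 0,"tz": 0,"rx": 0,"ry": 0,"rz": 0,"grip": 0}
  ]
}}

```text
t: 3.9
position: [0.502, 0.1617, 0.104]
ee_rot: [0.645, 0.764, 0.001, 0.001]
wrist_force: [1.0, -0.5, 1.1]
width: 0.007
finger_force: 0.0
```

```bash
python3 -c "
from h import *
o=env.get_obs();print(o['position'].round(4),tocase(o['position']).round(4),R.from_quat(o['ee_rot']).as_matrix().round(3)[:,1:].tolist(),o['wrist_force'].round(2))"
```

```text
[0.502  0.1617 0.104 ] [-0.0004  0.0145] [[0.986, 0.004], [0.168, 0.001], [0.004, -1.0]] [ 1.02 -0.46  1.1 ]
```

>>> {"api": "send_rows", "payload": {
  "steps": [
    {"tx": 5.5,"ty": 0.5,"tz": 0,"rx": 0,"ry": 0,"rz": 0,"grip": 0},
    {"tx": 0,"ty": 0,"tz": 12,"rx": 0,"ry": 0,"rz": 0,"grip": 0},
    {"tx": 0,"ty": 0,"tz": 12,"rx": 0,"ry": 0,"rz": 0,"grip": 0},
    {"tx": 0,"ty": 0,"tz": 0,"rx": 0,"ry": 0,"rz": 0,"grip": 0},
    {"tx": 0,"ty": 0,"tz": 0,"rx": 0,"ry": 0,"rz": 0,"grip": 0}
  ]
}}

```text
t: 4.32
position: [0.4984, 0.1668, 0.0763]
ee_rot: [0.645, 0.764, -0.001, -0.001]
wrist_force: [-0.2, 0.2, -0.0]
width: 0.006
finger_force: 0.0
```

>>> {"api": "send_rows", "payload": {
  "steps": [
    {"tx": 0,"ty": 0,"tz": 2,"rx": 0,"ry": 0,"rz": 0,"grip": 0},
    {"tx": 0,"ty": 0,"tz": 2,"rx": 0,"ry": 0,"rz": 0,"grip": 0},
    {"tx": 0,"ty": 0,"tz": 2,"rx": 0,"ry": 0,"rz": 0,"grip": 0},
    {"tx": 0,"ty": 0,"tz": 0,"rx": 0,"ry": 0,"rz": 0,"grip": 0},
    {"tx": 0,"ty": 0,"tz": 0,"rx": 0,"ry": 0,"rz": 0,"grip": 0}
  ]
}}

```text
t: 4.73
position: [0.4998, 0.167, 0.0718]
ee_rot: [0.645, 0.764, -0.0, -0.0]
wrist_force: [-0.7, -0.0, 0.0]
width: 0.008
finger_force: 0.0
```

The tip is at about 47 mm, below floor level, with no force, so it has dropped into the notch. Now I'll press.

>>> {"api": "send_rows", "payload": {
  "steps": [
    {"tx": 0,"ty": 1,"tz": 2,"rx": 0,"ry": 0,"rz": 0,"grip": 0},
    {"tx": 0,"ty": 0,"tz": 2,"rx": 0,"ry": 0,"rz": 0,"grip": 0},
    {"tx": 0,"ty": 0,"tz": 1,"rx": 0,"ry": 0,"rz": 0,"grip": 0},
    {"tx": 0,"ty": 0,"tz": 1,"rx": 0,"ry": 0,"rz": 0,"grip": 0},
    {"tx": 0,"ty": 0,"tz": 0,"rx": 0,"ry": 0,"rz": 0,"grip": 0}
  ]
}}

```text
t: 5.15
position: [0.5011, 0.1673, 0.0662]
ee_rot: [0.645, 0.764, 0.0, 0.0]
wrist_force: [-0.4, -0.1, 3.8]
width: 0.005
finger_force: 1.7
```

>>> {"api": "send_rows", "payload": {
  "steps": [
    {"tx": 0,"ty": 0,"tz": 1,"rx": 0,"ry": 0,"rz": 0,"grip": 0},
    {"tx": 0,"ty": 0,"tz": 1,"rx": 0,"ry": 0,"rz": 0,"grip": 0},
    {"tx": 0,"ty": 0,"tz": 1,"rx": 0,"ry": 0,"rz": 0,"grip": 0},
    {"tx": 0,"ty": 0,"tz": 0,"rx": 0,"ry": 0,"rz": 0,"grip": 0}
  ]
}}

```text
t: 5.48
position: [0.5011, 0.1673, 0.0633]
ee_rot: [0.645, 0.764, 0.0, 0.0]
wrist_force: [-0.9, -0.0, 4.9]
width: 0.002
finger_force: 2.2
```

>>> {"api": "send_rows", "payload": {
  "steps": [
    {"tx": 0,"ty": 0,"tz": 1,"rx": 0,"ry": 0,"rz": 0,"grip": 0},
    {"tx": 0,"ty": 0,"tz": 1,"rx": 0,"ry": 0,"rz": 0,"grip": 0},
    {"tx": 0,"ty": 0,"tz": 1,"rx": 0,"ry": 0,"rz": 0,"grip": 0},
    {"tx": 0,"ty": 0,"tz": 0,"rx": 0,"ry": 0,"rz": 0,"grip": 0}
  ]
}}

```text
t: 5.82
position: [0.5011, 0.1673, 0.0604]
ee_rot: [0.645, 0.764, 0.0, 0.0]
wrist_force: [-1.6, -0.1, 4.6]
width: 0.006
finger_force: 2.6
```

>>> {"api": "send_rows", "payload": {
  "steps": [
    {"tx": 0,"ty": 0,"tz": 0.7,"rx": 0,"ry": 0,"rz": 0,"grip": 0},
    {"tx": 0,"ty": 0,"tz": 0,"rx": 0,"ry": 0,"rz": 0,"grip": 0}
  ]
}}

```text
t: 5.98
position: [0.5012, 0.1673, 0.0604]
ee_rot: [0.645, 0.764, 0.0, 0.0]
wrist_force: [-3.3, -1.1, 10.4]
width: 0.006
finger_force: 5.3
```

>>> {"api": "send_rows", "payload": {
  "steps": [
    {"tx": 0,"ty": 0,"tz": 0.5,"rx": 0,"ry": 0,"rz": 0,"grip": 0},
    {"tx": 0,"ty": 0,"tz": 0,"rx": 0,"ry": 0,"rz": 0,"grip": 0}
  ]
}}

```text
t: 6.15
position: [0.5011, 0.1674, 0.0603]
ee_rot: [0.645, 0.764, 0.0, 0.0]
wrist_force: [-4.2, -2.1, 13.1]
width: 0.006
finger_force: 7.1
```

The catch is against its stop: 13 N, with no further travel. One more small push, then straight up.

>>> {"api": "send_rows", "payload": {
  "steps": [
    {"tx": 0,"ty": 0,"tz": 0.7,"rx": 0,"ry": 0,"rz": 0,"grip": 0},
    {"tx": 0,"ty": 0,"tz": 0,"rx": 0,"ry": 0,"rz": 0,"grip": 0},
    {"tx": 0,"ty": 0,"tz": 0,"rx": 0,"ry": 0,"rz": 0,"grip": 0}
  ]
}}

```text
t: 6.4
position: [0.5012, 0.1674, 0.0603]
ee_rot: [0.645, 0.764, 0.0, 0.0]
wrist_force: [-7.3, -2.6, 19.2]
width: 0.006
finger_force: 9.5
```

>>> {"api": "send_rows", "payload": {
  "steps": [
    {"tx": 0,"ty": 0,"tz": -6,"rx": 0,"ry": 0,"rz": 0,"grip": 0},
    {"tx": 0,"ty": 0,"tz": -15,"rx": 0,"ry": 0,"rz": 0,"grip": 0},
    {"tx": 0,"ty": 0,"tz": -30,"rx": 0,"ry": 0,"rz": 0,"grip": 0},
    {"tx": 0,"ty": 0,"tz": -40,"rx": 0,"ry": 0,"rz": 0,"grip": 0},
    {"tx": 0,"ty": 0,"tz": -40,"rx": 0,"ry": 0,"rz": 0,"grip": 0}
  ]
}}

```text
t: 6.82
position: [0.4994, 0.1668, 0.1887]
ee_rot: [0.645, 0.764, -0.001, -0.001]
wrist_force: [1.1, -0.2, 0.3]
width: 0.006
finger_force: 0.0
```

>>> {"api": "send_rows", "payload": {
  "steps": [
    {"tx": -40,"ty": 0,"tz": 0,"rx": 0,"ry": 0,"rz": 0,"grip": 0},
    {"tx": -40,"ty": 0,"tz": 0,"rx": 0,"ry": 0,"rz": 0,"grip": 0},
    {"tx": -40,"ty": 0,"tz": 0,"rx": 0,"ry": 0,"rz": 0,"grip": 0},
    {"tx": 0,"ty": 0,"tz": 0,"rx": 0,"ry": 0,"rz": 0,"grip": 0},
    {"tx": 0,"ty": 0,"tz": 0,"rx": 0,"ry": 0,"rz": 0,"grip": 0}
  ]
}}

```text
t: 7.23
position: [0.5211, 0.0471, 0.1887]
ee_rot: [0.646, 0.763, 0.0, -0.0]
wrist_force: [-0.1, 0.2, 0.0]
width: 0.007
finger_force: 0.0
```

```bash
python3 - <<'E'
from h import *
o=env.get_obs(); print(o['position'],o['wrist_force'])
for n in('top','scene'):
    c=cam(n); w=pts(c); q=tocase(w); z=w[...,2]
    for x in (38,60,100,140):
        k=(abs(q[...,0]-x/1e3)<.004)&(abs(q[...,1]-.08)<.05)&(z<.12); print(n,x,np.nanmedian(z[k]).round(4))
    k=(abs(q[...,0])<.015)&(abs(q[...,1]-.02)<.014)&(z<.07); print('catch',k.sum(),np.nanmedian(z[k]))
    cv2.imwrite(f'pics/end_{n}.png',c['img'][...,::-1])
E
```

```text
[0.52106143 0.04714267 0.18869856] [-0.14070583  0.16060571  0.02076078]
top 38 0.0765
top 60 0.0758
top 100 0.0699
top 140 0.0644
catch 211 0.0342969260388234
scene 38 0.0763
scene 60 0.0781
scene 100 0.0723
scene 140 0.0668
catch 0 nan
  return np.nanmean(a, axis, out=out, keepdims=keepdims)
```

View pics/end_scene.png

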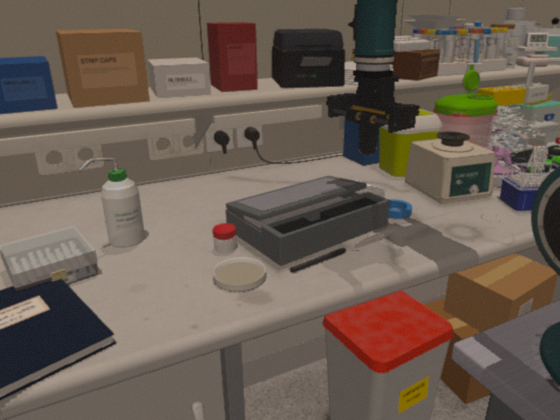

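The scene picture shows the cover ajar at about (300,195). Its slope is about 0.14 rad, the catch is fully down at 34–35 mm, the small things haven't moved and the gripper is clear.

```bash
python3 -c "
from bench import env
print(env.job_done())"
```

```text
the job is handed in; nothing more can be done
None
```

I found the notch at y = +22 mm and pressed the catch fully down against its stop; the cover is ajar at about 0.14 rad, the gripper is clear, the small things around the case look unmoved, and the job is handed in.

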